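# Slide the last bar into the toy xylophone off a paddle

## Task

Pick up the wooden paddle by its upright grip with the loose xylophone bar riding level on its tip, carry the bar to the empty place at the open end of the toy xylophone and rest it across the two rails, then use the paddle's lip to slide it along until it meets the other bars and press it snug against them, firmly but gently, for about a second. Draw the paddle out from under the bar, leaving the bar where it is, and lay the paddle flat on the bench clear of the xylophone. Do not touch the bar with the gripper, let it tip, or disturb the other toys.

Things in the scene. Friction and masses are not known exactly. Their poses are not given: they have to be found in the camera images.
- paddle_grip (a point): Centre of the upright wooden grip of a loose plywood paddle (about 160 g) that lies flat on the bench. x along the blade to its tip, y across, z up. The grip block is 50 mm (x) by 20 mm (y, pinch it this way) and stands from 39 mm below to 31 mm above this point. The blade's underside is 45 mm below this point; at the back it ends 35 mm behind it.
- paddle_lip (a point): On the same paddle, same axes: top of the blade, middle of the front foot of its lip, 112 mm ahead of the grip centre and 39 mm below it. Blade: flat, 44 mm wide, 6 mm thick, tip 30 mm ahead of this point. The lip, 4 mm thick, stands 7 mm above the blade over its full width. The bar rides ahead of the lip and overhangs the tip.
- bar_center (a point): Centre of the loose wooden xylophone bar, 36 mm (x) by 130 mm (y) by 12 mm (z), about 50 g, two small steel dots on top. z up. It starts lying crosswise on the paddle's tip, 2 to 6 mm ahead of the lip, up to 12 mm off-centre sideways, turned up to 0.04 rad; only friction holds it.
- xylo: Toy xylophone frame, fixed; origin on the bench at its empty place, x along the rails from the open end inwards, y across, z up. Rails 40 mm high, inner faces at y = +/-40 mm, outer +/-56; side cheeks 52 mm high, inner faces at y = +/-72, outer +/-80. All start at x = -45 mm, the open end, with no board across it. Between the rails is free space (10 mm high slat at x = 90 to 110).
- xylo_place (a point): Same axes as the xylophone: 40 mm above its origin, at rail top. Four bars already lie on the rails further in; the nearest has a rubber buffer facing the empty place. Its face is 18 to 48 mm ahead (x) of this point, not measured: feel for it. It gives 1 mm per 10 N. Sliding the bar takes under 1 N. A snug press is 6 to 10 N; under 4 N is loose, over 15 N does damage.
Mind the look-alikes: they are no part of the job. Several things look just like the part that bears paddle_grip: the one meant starts farthest from the robot's base.

How it is judged (in metres and radians):
On the way, in this order (a step that is already met when the one before it is completed fails the run):
1. the bar is lifted off the bench, riding on the paddle (height (world z) of bar_center above 0.035 m and contact force between bar and paddle above 0.1 N and contact force between bar and xylo below 0.05 N), for 0.3 s.
2. the bar, level in its place across the rails, is pressed by the paddle against the row of bars with at least 4 N for 0.4 s (contact force between bar and xylo above 4 N and contact force between bar and paddle above 3 N and x of bar_center in the frame of xylo between -0.003 and 0.036 m and z of bar_center in the frame of xylo between 0.042 and 0.052 m and angle between the y axis of bar_center and the y axis of xylo, either way round below 0.12 rad), for 0.4 s.
At the end, for the whole second after the job is handed in: Bar at rest flat and square across both rails (0.06, 0.12 rad), centre 43-49 mm high, within 10 mm of the middle line, -6 to 34 mm along, within 4 mm of the row's buffer, off the paddle; paddle flat at rest on the bench, not touching the xylophone, lip over 70 mm from the bar's centre, released (x of bar_center in the frame of xylo between -0.006 and 0.034 m and x of bar_center in the frame of row above -0.004 m and y of bar_center in the frame of xylo between -0.01 and 0.01 m and z of bar_center in the frame of xylo between 0.043 and 0.049 m and angle between each of bar_center, paddle_grip's own z axis and vertical below 0.06 rad and angle between the y axis of bar_center and the y axis of xylo, either way round below 0.12 rad and linear speed of each of bar, paddle below 0.01 m/s and contact force between bar and paddle below 0.05 N and height (world z) of paddle_grip below 0.049 m and contact force between paddle and xylo below 0.05 N and horizontal distance between paddle_lip and bar_center above 0.07 m).
It fails at once if the bar tips by more than 0.3 rad (angle between bar_center's own z axis and vertical above 0.3 rad).
It fails at once if the bar is pushed against the xylophone with more than 15 N (contact force between bar and xylo above 15 N).
It fails at once if the paddle strikes the xylophone with more than 15 N (contact force between paddle and xylo above 15 N).
It fails at once if the gripper touches the bar (contact force between bar and the fingers above 0.3 N or contact force between bar and the arm above 0.3 N).
It fails at once if another toy is shifted by more than 20 mm (distance of any of pot, helmet, tower, excavator from where it was at the start of the episode above 0.02 m).
It also fails if it takes over 72 s, if anything falls off the work surface, if the arm or the gripper's body presses on something with over 40 N, if the wrist force passes 120 N, or if a joint passes its speed limit or range.

## Robot

A 6-joint arm with a two-finger parallel gripper is mounted at the origin on the work surface. World frame = base frame: x ahead of the robot, y to its left, z up, the work surface at z = 0. Lengths are in mm, angles in degrees, forces in N, time in s.
With the tool pointing down it reaches from about 350 to 850 mm from the base axis. Payload 8.1 kg.
Tool frame: the origin (TCP) lies midway between the tips of the shut fingers; the grasp point (between the pads) lies 19 mm behind it; z points along the fingers, y is the direction in which the jaws open and shut (so a half turn about z gives the same grasp; the last joint's range is limited). The gripper opens to 85 mm and grips with 20 to 120 N. Pads are 22 mm wide; open, the fingers measure 114 mm over their backs; the gripper's body (76 mm by 85 mm) begins 54 mm behind the grasp point. The pads swing forward as they close: fully open they stand 13 mm farther back than shut.
Start: joints at [64.206, 7.471, 85.268, -0, 87.261, -4.893], TCP at [214.036, 560.53, 231.292] pointing down, gripper open.
Joint ranges: [-169.43, 169.43], [-51.17, 129.36], [1.28, 143.12], [-76.62, 256.62], [0, 156.53], [-152.29, 152.29]. Speed limits (degrees/s): [136.94, 136.94, 159.86, 180, 180, 180].

## Interface

Orientations are given as [roll, pitch, yaw] about the fixed x, y, z axes, in that order (R = Rz(yaw) Ry(pitch) Rx(roll)).
In Python, from bench import telemetry, snapshot, camera_params, job gives the robot as it stands. The module is installed in compiled form; this text tells all that it offers.
- The arm moves only by the shell command python3 -m jog 'ROWS' [FORCE]. ROWS is JSON, a list that holds one entry, the list of rows, each a list of 7 numbers: the shift along the tool's x, y, z in units of 50 mm (1.0 is 50 mm), then the turn, a rotation vector about the tool's x, y, z in units of 2 pi rad (1.0 is 2 pi rad), then the opening, from 0 (shut) to 1 (fully open). In form: [[[dx, dy, dz, rx, ry, rz, claw], ...]]. A call has 1 to 12 rows; each row shifts and turns the commanded pose from where the row before left it, along the tool's axes as they then stand; what a row does not reach is not made up. A row lasts 1/8 s, in which the tool goes at most 62.5 mm and 10.7 degrees, less where a joint would pass 70% of its speed; a pose out of reach is approached as far as the arm can. A call with a number of a shift or a turn outside -1 to 1 is refused whole. A call with a gripper value outside its range is refused whole. The fingers move at their own pace and stop on an object; FORCE is the grip in N (left out, the last holds). Time passes only in rows, so rows that do not move let the fingers close. It gives the time, the measured TCP pose, the force and the opening at its end, in the units of the state.
- telemetry.sense(): the state, without advancing time (a new reading comes with each control period).
- snapshot(name): name is "scene" or "top" or "wrist"; returns (picture, depth): 420x560x3 uint8, red, green, blue; 420x560 float32, mm along the optical axis (not along the pixel's ray), 0 where there is no reading.
- camera_params(name): a dict with "K" (3x3 intrinsics, pixels), "D" ([k1, k2, p1, p2, k3] as OpenCV has them; the pictures are not rectified), "extrinsics" (4x4, takes a point from camera to world coordinates). Camera axes: x right, y down, z forward; pixel columns grow to the right and rows downward; lengths in mm; the calibration is good to about 2 mm. A picture is of the moment at which its call begins: read the wrist's pose just before it. camera_params takes no time and is no camera call; for the wrist camera it gives the pose at the moment of the call.
- job.hand_in(): hands the job in, once; it reports no verdict.
The state is a dict: "time": time; "joint_pos": joint angles; "qd": joint speeds; "joint_efforts": joint torques, N m; "tool_pos": TCP position; "tcp_rot": TCP orientation; "ft_force": force on the tool from outside, world axes, zero at the start; "wrist_torque": the same for the moment, N m; "finger_gap": finger opening in mm.
Only numpy, scipy, OpenCV 4.12 (cv2) and the standard library are available. Lean on these libraries where they do the work, as an engineer would, in place of code of your own. Each camera call takes 0.05 s, during which the arm holds its last target. There are 200 camera calls.

## Working session

There is one attempt and no reset: what is moved stays moved. The work goes in short steps, Python scripts to look and compute and a shell command to move; the robot and the scene stay as the last step left them, time stands still between calls to the robot, and variables do not carry over. Pictures are saved under pics/ and viewed, about 8 in all and at most 12, crops included, and the job is handed in when it is done.

```bash
mkdir -p pics
python3 - <<'E'
from bench import telemetry,snapshot,camera_params
import cv2,numpy as np
print(telemetry.sense())
for n in("top","scene"):
    p,d=snapshot(n); cv2.imwrite(f"pics/{n}0.png",p[:,:,::-1]); np.savez(f"{n}0.npz",p=p,d=d)
    c=camera_params(n); print(n,c)
E
```

```text
{'time': 0.0, 'joint_pos': array([ 6.42046579e+01,  7.51702787e+00,  8.53301417e+01,  6.17645194e-04,
        8.72613141e+01, -4.89462313e+00]), 'qd': array([ 0.11351023,  0.01293503, -0.05185385, -0.07678805, -0.06059671,
        0.04821925]), 'joint_efforts': array([ 5.42020134e-04, -5.69382405e+01, -5.00562286e+01, -2.60249553e-04,
        1.43682034e-02,  3.41125690e-05]), 'tool_pos': array([213.79740651, 560.02041398, 230.21615417]), 'tcp_rot': array([-1.79891965e+02, -9.87082334e-03,  1.59099242e+02]), 'ft_force': array([ 0.71665385, -0.23809662,  0.04282217]), 'wrist_torque': array([-0.01389223,  0.00995193,  0.00036383]), 'finger_gap': 85.1569170546207}
top {'K': array([[423.25982515,   0.        , 276.97878524],
       [  0.        , 423.25982515, 206.3489335 ],
       [  0.        ,   0.        ,   1.        ]]), 'D': array([0.00173677, 0.        , 0.        , 0.        , 0.        ]), 'extrinsics': array([[ 2.56571310e-02, -9.85831860e-01,  1.65762646e-01,
         3.19796428e+02],
       [-9.99652898e-01, -2.43091061e-02,  1.01562937e-02,
        -5.60436710e+01],
       [-5.98285621e-03, -1.65965691e-01, -9.86113378e-01,
         1.01628214e+03],
       [ 0.00000000e+00,  0.00000000e+00,  0.00000000e+00,
         1.00000000e+00]])}
scene {'K': array([[451.25491551,   0.        , 272.90451272],
       [  0.        , 451.25491551, 207.53561843],
       [  0.        ,   0.        ,   1.        ]]), 'D': array([-0.12414383,  0.        ,  0.        ,  0.        ,  0.        ]), 'extrinsics': array([[ 7.01506160e-01,  4.98977794e-01, -5.08832260e-01,
         1.01182952e+03],
       [ 7.12484561e-01, -4.75048792e-01,  5.16424627e-01,
        -5.61266210e+02],
       [ 1.59642710e-02, -7.24810187e-01, -6.88763628e-01,
         7.49722017e+02],
       [ 0.00000000e+00,  0.00000000e+00,  0.00000000e+00,
         1.00000000e+00]])}
```

View pics/top0.png

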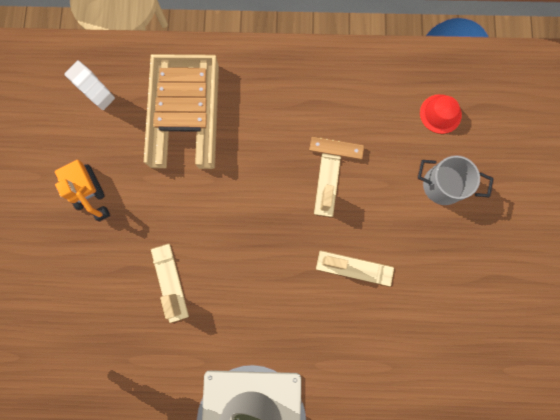

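View pics/scene0.png

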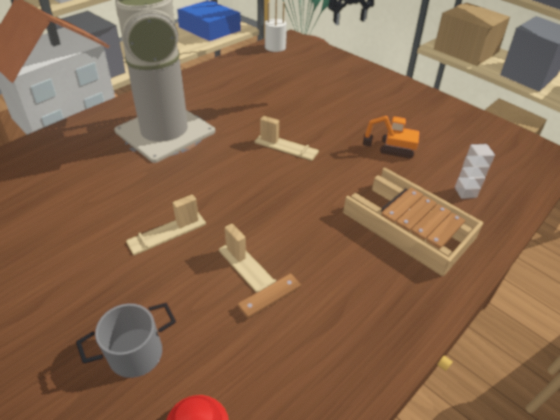

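The top view shows three paddles. The farthest one carries the bar: grip at (328,195), bar at (337,148). The xylophone is at (182,110), with its open end at row 165.

```bash
cat > h.py <<'E'
import numpy as np,cv2
from bench import camera_params
def world(d,c):
    v,u=np.mgrid[0:420,0:560].astype(float)
    n=cv2.undistortPoints(np.stack([u.ravel(),v.ravel()],1)[:,None],c["K"],c["D"])[:,0].reshape(420,560,2)
    P=np.dstack([n[...,0]*d,n[...,1]*d,d]); E=c["extrinsics"]
    return P@E[:3,:3].T+E[:3,3], n
def onplane(n,c,z):
    E=c["extrinsics"]; r=np.dstack([n,np.ones(n.shape[:2])])@E[:3,:3].T
    return E[:3,3]+r*((z-E[2,3])/r[...,2])[...,None]
def rect(P): # centre, long dir angle, size
    (c,s,a)=cv2.minAreaRect(np.float32(P[:,:2])); 
    if s[0]<s[1]: s=s[::-1]; a+=90
    return np.round(c,1),round((a+90)%180-90,2),np.round(s,1)
E
python3 - <<'E'
from h import *
f=np.load("top0.npz"); p,d=f["p"],f["d"]; c=camera_params("top"); W,n=world(d,c); Z=W[...,2]
hsv=cv2.cvtColor(p,cv2.COLOR_RGB2HSV)
print("bench z",np.median(Z[300:340,220:300]))
for q in((328,195),(328,170),(337,148),(163,305),(182,90),(150,140),(215,140),(160,155),(180,119)): print(q,hsv[q[1],q[0]],W[q[1],q[0]].round(1))
def roi(x0,y0,x1,y1):
    m=np.zeros(Z.shape,bool); m[y0:y1,x0:x1]=1; return m
H,S,V=hsv[...,0],hsv[...,1],hsv[...,2]
R=roi(295,125,380,225)
def show(nm,m,z):
    P=onplane(n,c,z)[m]; print(nm,m.sum(),"z",np.median(Z[m]).round(1),rect(P),"mean",P.mean(0).round(1))
b=R&(Z>12)&(Z<26); show("bar",b,18)
b=R&(S>150)&(V>140)&(Z>10)&(Z<30); show("bar c",b,18)
g=R&(Z>68); show("grip",g,76)
bl=R&(V>170)&(S<150)&(Z<14); show("blade",bl,6)
x=roi(135,45,228,180); 
ch=x&(Z>46)&(Z<60)&(S<150); show("cheek+board",ch,52)
for s,k in((roi(135,45,160,180),"L"),(roi(203,45,228,180),"R")):show(k,ch&s,52)
r=x&(Z>34)&(Z<44)&(S<150); show("rails",r,40)
xb=x&(Z>44)&(S>150)&(V>130);show("bars",xb,52)
out=np.zeros_like(p); out[ch]=(255,0,0);out[r]=(0,255,0);out[xb]=(0,0,255);out[bl]=(255,255,0);out[g]=(255,0,255);out[b]=(0,255,255)
o=np.hstack([cv2.resize(a[45:230,130:380],None,fx=1.6*1,fy=1.6,interpolation=0) for a in(p,out)])
cv2.imwrite("pics/m1.png",o[:,:,::-1])
E
```

```text
bench z -0.20065892681549258
(328, 195) [ 19  89 246] [ 506.2 -160.8   78.3]
(328, 170) [ 22  63 255] [ 582.8 -168.4    7.2]
(337, 148) [ 15 132 224] [ 636.6 -189.1   15.9]
(163, 305) [ 19  89 248] [254.7 195.4  76.1]
(182, 90) [ 15 131 222] [764.4 192.7  47.3]
(150, 140) [ 17 104 159] [641.1 266.5  31.3]
(215, 140) [ 16 116 138] [654.  113.3   3.4]
(160, 155) [ 18  89 246] [601.8 237.2  38.8]
(180, 119) [ 15 130 228] [688.3 191.6  52.3]
bar 792 z 17.4 (array([ 567.6, -175.4]), -8.54, array([176.9, 129.4])) mean [ 633.9 -185.2   18. ]
bar c 0 z nan (array([0., 0.]), 0.0, array([0., 0.])) mean [nan nan nan]
grip 233 z 75.6 (array([ 559. , -181.1]), 4.27, array([228.8, 185.8])) mean [ 516.8 -164.1   76. ]
blade 1083 z 5.1 (array([ 569.2, -191.4]), 89.19, array([203.5, 200.6])) mean [ 560.7 -166.8    6. ]
cheek+board 4007 z 51.4 (array([717.4, 193.7]), 0.76, array([274.2, 160.7])) mean [739.6 194.3  52. ]
L 659 z 51.2 (array([716.3, 257.4]), 0.77, array([272.1,  33.1])) mean [719.5 261.9  52. ]
R 579 z 50.9 (array([718.4, 125.1]), 2.88, array([274.7,  27.1])) mean [729.9 124.4  52. ]
rails 966 z 39.4 (array([717.4, 191.4]), 0.71, array([277.1, 155.6])) mean [693.2 198.1  40. ]
bars 0 z nan (array([0., 0.]), 0.0, array([0., 0.])) mean [nan nan nan]
  return _methods._mean(a, axis=axis, dtype=dtype,
  ret = ret.dtype.type(ret / rcount)
<stdin>:11: RuntimeWarning: Mean of empty slice.
  ret = um.true_divide(
```

View pics/m1.png

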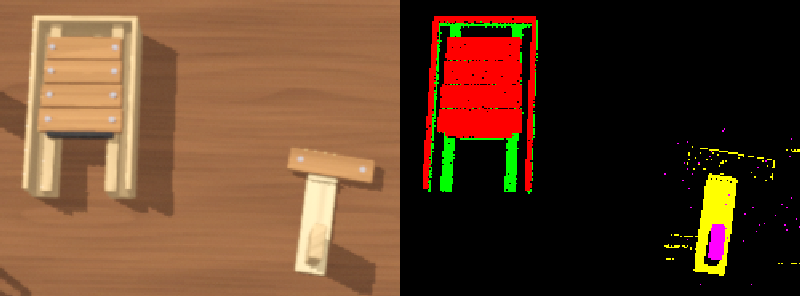

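Run:
```python
from h import *
f=np.load("top0.npz"); p,d=f["p"],f["d"]; c=camera_params("top"); W,n=world(d,c); Z=W[...,2]
hsv=cv2.cvtColor(p,cv2.COLOR_RGB2HSV);H,S,V=[hsv[...,i].astype(int) for i in range(3)]
def roi(x0,y0,x1,y1):
    m=np.zeros(Z.shape,bool); m[y0:y1,x0:x1]=1; return m
def big(m):
    k,l,s,_=cv2.connectedComponentsWithStats(np.uint8(m)); return l==1+s[1:,4].argmax()
R=roi(300,130,375,222)
def show(nm,m,z):
    P=onplane(n,c,z)[m]; r=rect(P);  q=P[:,:2]-P[:,:2].mean(0); ax=np.linalg.svd(q,full_matrices=0)[2][0]
    print(nm,m.sum(),"z",np.median(Z[m]).round(1),r,"pca",np.degrees(np.arctan2(ax[1],ax[0])).round(2),"mean",P.mean(0).round(1)); return P
bar=big(R&(S>110)&(S<160)&(V>170)); show("bar",bar,18)
g=big(R&(Z>66)&(V>150)); show("grip",g,76)
bl=big(R&(V>150)&(S<105)&~g); show("blade",bl,6)
x=roi(138,45,225,180)
fr=big(x&(Z>33)); show("frame",fr,52)
# cheek top edges per row
P=onplane(n,c,52)
for side in(0,1):
    e=[]
    for v in range(75,158):
        m=np.where((Z[v,138:225]>46)&(Z[v,138:225]<60))[0]+138
        if side==0: e.append(P[v,m.min()])
        else: e.append(P[v,m.max()])
    e=np.array(e); k=cv2.fitLine(np.float32(e[:,:2]),cv2.DIST_HUBER,0,.01,.01).ravel(); print(side,np.degrees(np.arctan(k[1]/k[0])),"y at x=625:",k[3]+(625-k[2])*k[1]/k[0])
dots=x&(S<60)&(V>170)&(Z>44)&(Z<60)
E=[]
_,l,s,ce=cv2.connectedComponentsWithStats(np.uint8(x&(S<75)&(Z>44)&(Z<60)))
for i in range(1,len(s)):
    if s[i,4]>4: print("dot",s[i,4],ce[i].round(1),P[l==i].mean(0).round(1))
# row nearest face: front edge of bar
for u in(165,175,185,195):
    col=[v for v in range(60,150) if V[v,u]>170 and S[v,u]>105]; print(u,max(col),P[max(col),u].round(1))
```

```text
bar 749 z 17.4 (array([ 638.8, -186.6]), 81.46, array([131.3,  37.7])) pca -98.5 mean [ 638.6 -186.4   18. ]
grip 198 z 75.3 (array([ 505.2, -159.7]), -6.99, array([51.2, 20.4])) pca 172.69 mean [ 505.1 -159.6   76. ]
blade 977 z 5.6 (array([ 547.1, -166.2]), -6.84, array([154.3,  47. ])) pca 172.03 mean [ 552.4 -165.8    6. ]
frame 5200 z 50.7 (array([715. , 191.7]), 0.77, array([279. , 164.5])) pca -179.49 mean [730.  194.6  52. ]
0 0.75402266 y at x=625: 271.6645
1 0.8035303 y at x=625: 113.75239
dot 9 [162.   73.4] [804.1 243.1  52. ]
dot 10 [201.2  74. ] [804.8 147.2  52. ]
dot 9 [160.9  88.1] [765.9 243.1  52. ]
dot 11 [200.5  88.6] [766.8 146.7  52. ]
dot 13 [160.4 103.4] [726.8 241.6  52. ]
dot 13 [199.6 103.6] [728.4 146.8  52. ]
dot 13 [159.2 118.6] [688.2 241.6  52. ]
dot 11 [199.4 119.1] [689.2 145.2  52. ]
dot 154 [178.8 128.5] [664.4 193.   52. ]
165 125 [672.5 226.6  52. ]
175 125 [673.  202.7  52. ]
185 125 [673.6 178.8  52. ]
195 149 [614.7 151.4  52. ]
```

Positions, all matching the given sizes:

| Item | Position (mm) | Yaw / notes |
|---|---|---|
| Grip | (505, -160) | yaw -6.95° |
| Bar | 136 ahead of the grip, 10.5 to the right | gap to the lip about 6 mm |
| Xylophone origin | about (625, 192.7) | yaw 0.78° |

Moving now.

```bash
cat > plan.py <<'E'
# usage: plan.py x y z yaw : turn about tool z (units) first, then total shift in the turned tool axes (units of 50 mm)
import sys,numpy as np
from scipy.spatial.transform import Rotation as R
from bench import telemetry
s=telemetry.sense(); x,y,z,w=map(float,sys.argv[1:5])
R0=R.from_euler("xyz",s["tcp_rot"],degrees=True); R1=R.from_euler("xyz",[180,0,w],degrees=True)
print("t",round(s["time"],2),"tcp",s["tool_pos"].round(1),"rpy",s["tcp_rot"].round(2),"F",s["ft_force"].round(2),"gap",round(s["finger_gap"],1))
print("turn",((R0.inv()*R1).as_rotvec()/2/np.pi).round(4),"shift",(R1.inv().apply(np.array([x,y,z])-s["tool_pos"])/50).round(3))
E
python3 -m jog '[[[0,0,0,0,0,-0.0194,1],[0,0,0,0,0,-0.0194,1],[-0.47,-0.85,0,0,0,0,1],[-0.47,-0.85,0,0,0,0,1],[-0.47,-0.85,0,0,0,0,1],[-0.47,-0.85,0,0,0,0,1],[-0.47,-0.85,0,0,0,0,1],[-0.47,-0.85,0,0,0,0,1],[-0.47,-0.85,0,0,0,0,1],[-0.47,-0.85,0,0,0,0,1],[-0.47,-0.85,0,0,0,0,1],[-0.47,-0.85,0,0,0,0,1]]]' 80
python3 -m jog '[[[-0.47,-0.85,0,0,0,0,1],[-0.47,-0.85,0,0,0,0,1],[-0.47,-0.85,0,0,0,0,1],[-0.47,-0.85,0,0,0,0,1],[-0.47,-0.85,0,0,0,0,1],[-0.47,-0.83,0,0,0,0,1],[0,0,0.5,0,0,0,1],[0,0,0.5,0,0,0,1],[0,0,0,0,0,0,1]]]'
python3 plan.py 505.2 -159.7 130 173.05
```

```text
time: 1.6
tool_pos: [396.2, 108.7, 231.1]
tcp_rot: [180.0, -0.0, 173.1]
ft_force: [0.0, 0.6, -0.3]
finger_gap: 85.6
time: 2.72
tool_pos: [503.5, -158.3, 178.5]
tcp_rot: [179.9, -0.3, 173.0]
ft_force: [-0.4, 0.2, -0.2]
finger_gap: 85.6
t 2.73 tcp [ 503.5 -158.3  178.5] rpy [179.91  -0.3  173.05] F [-0.39  0.2  -0.21] gap 85.6
turn [ 0.0002 -0.0008 -0.    ] shift [-0.038 -0.024  0.97 ]
```

```bash
python3 -m jog '[[[-0.038,-0.024,0.4,0,0,0,1],[0,0,0,0,0,0,1],[0,0,0,0,0,0,1]]]'
python3 - <<'E'
from h import *
from bench import snapshot,telemetry
c=camera_params("wrist"); p,d=snapshot("wrist"); W,n=world(d,c); Z=W[...,2]
cv2.imwrite("pics/w1.png",p[:,:,::-1]); np.savez("w1.npz",p=p,d=d,E=c["extrinsics"])
near=(np.hypot(W[...,0]-505,W[...,1]+160)<60)
def go(nm,m,z):
    k,l,s,_=cv2.connectedComponentsWithStats(np.uint8(m)); 
    if k<2: print(nm,0);return
    i=1+s[1:,4].argmax(); P=onplane(n,c,z)[l==i]; print(nm,s[i],rect(P),np.median(Z[l==i]))
go("grip",near&(Z>70)&(Z<82),76)
go("blade",(Z>3)&(Z<12)&(np.hypot(W[...,0]-545,W[...,1]+165)<110),6)
go("bar",(Z>14)&(Z<24)&(np.hypot(W[...,0]-639,W[...,1]+186)<80),18)
E
python3 plan.py 505.2 -159.7 26 173.05
```

```text
time: 3.1
tool_pos: [507.5, -160.4, 162.6]
tcp_rot: [-180.0, 0.1, 173.1]
ft_force: [0.2, -0.3, -0.2]
finger_gap: 85.2
grip [ 265  187   26   60 1457] (array([ 506.8, -160.7]), -6.46, array([49.1, 19.5])) 74.5964442128062
blade [ 212  163  116  140 4188] (array([ 549.5, -173.7]), -8.38, array([156.6, 130.4])) 4.9333343637856615
bar [ 211  301  118   31 3291] (array([ 638.1, -186.6]), 81.45, array([129.1,  37.3])) 16.759787079951707
t 3.15 tcp [ 507.7 -160.4  162.8] rpy [-1.7997e+02  1.0000e-01  1.7308e+02] F [-0.07 -0.13  0.16] gap 85.2
turn [-0.0001  0.0003  0.0001] shift [0.051 0.009 2.736]
```

View pics/w1.png

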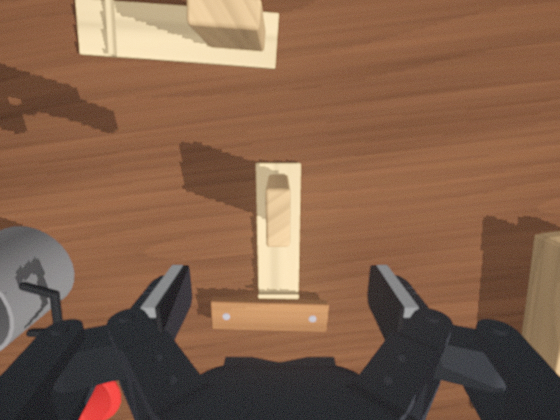

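The wrist view shows the grip at (278,212) and the bar at (270,316) with the paddle between the open fingers. It agrees with the top view to about 1.5 mm. Descending and gripping.

```bash
python3 -m jog '[[[0.03,0,0.5,0,0,0,1],[0,0,0.6,0,0,0,1],[0,0,0.6,0,0,0,1],[0,0,0.5,0,0,0,1],[0,0,0.3,0,0,0,1],[0,0,0.22,0,0,0,1],[0,0,0,0,0,0,1],[0,0,0,0,0,0,1]]]'
python3 plan.py 506 -160.2 26 173.05
```

```text
time: 4.15
tool_pos: [506.4, -160.4, 26.3]
tcp_rot: [-180.0, 0.1, 173.1]
ft_force: [0.7, 0.2, -0.3]
finger_gap: 85.4
t 4.15 tcp [ 506.4 -160.4   26.3] rpy [-1.7998e+02  9.0000e-02  1.7307e+02] F [ 0.66  0.19 -0.28] gap 85.4
turn [-0.0001  0.0002  0.    ] shift [0.008 0.004 0.006]
```

```bash
python3 -m jog '[[[0,0,0,0,0,0,0.8],[0,0,0,0,0,0,0.6],[0,0,0,0,0,0,0.45],[0,0,0,0,0,0,0.35],[0,0,0,0,0,0,0.3],[0,0,0,0,0,0,0.26],[0,0,0,0,0,0,0.23],[0,0,0,0,0,0,0.2],[0,0,0,0,0,0,0.1],[0,0,0,0,0,0,0],[0,0,0,0,0,0,0],[0,0,0,0,0,0,0]]]' 80
python3 -m jog '[[[0,0,-0.02,0,0,0,0],[0,0,-0.04,0,0,0,0],[0,0,-0.08,0,0,0,0],[0,0,-0.1,0,0,0,0],[0,0,-0.1,0,0,0,0],[0,0,-0.1,0,0,0,0],[0,0,-0.06,0,0,0,0],[0,0,0,0,0,0,0],[0,0,0,0,0,0,0]]]'
cat > look.py <<'E'
import sys
from h import *
from bench import snapshot
from scipy import ndimage
def go(c,W,n,nm,m,z=None):
    m=ndimage.binary_opening(m); k,l,s,_=cv2.connectedComponentsWithStats(np.uint8(m))
    if k<2: print(nm,0);return
    i=1+s[1:,4].argmax(); P=W[l==i]; zz=np.median(P[:,2])
    A=np.c_[P[:,:2]-P[:,:2].mean(0),np.ones(len(P))]; sl=np.linalg.lstsq(A,P[:,2],rcond=None)[0]
    print(nm,s[i,4],rect(onplane(n,c,z or zz)[l==i]),"z",zz.round(1),"slopes deg x,y",np.degrees(sl[:2]).round(1))
E
cat > bar.py <<'E'
from look import *
# usage: bar.py cam x y zlo zhi tag : orange bar near x,y
cam,x,y,lo,hi,tag=sys.argv[1],*map(float,sys.argv[2:6]),sys.argv[6]
c=camera_params(cam); p,d=snapshot(cam); W,n=world(d,c); Z=W[...,2]
h=cv2.cvtColor(p,cv2.COLOR_RGB2HSV); near=(np.hypot(W[...,0]-x,W[...,1]-y)<80)&(Z>lo)&(Z<hi)
go(c,W,n,"bar",near&(h[...,1]>110)&(h[...,2]>120)); go(c,W,n,"pale",(np.hypot(W[...,0]-x+70,W[...,1]-y)<90)&(Z>lo-16)&(Z<lo+8)&(h[...,1]<105)&(h[...,2]>150))
cv2.imwrite(f"pics/{tag}.png",p[:,:,::-1])
E
python3 bar.py top 639 -186 30 60 t2; python3 bar.py wrist 639 -186 30 60 w2; python3 plan.py 506 -160 51 173.05
```

```text
time: 5.65
tool_pos: [505.7, -160.3, 25.5]
tcp_rot: [-180.0, 0.0, 173.1]
ft_force: [-1.6, -1.5, 4.8]
finger_gap: 19.3
time: 6.78
tool_pos: [505.4, -160.1, 50.1]
tcp_rot: [180.0, -0.0, 173.1]
ft_force: [-0.3, 0.2, -3.0]
finger_gap: 19.5
bar 0
pale 22 (array([ 496. , -141.5]), 45.55, array([11.8,  8.5])) z 29.8 slopes deg x,y [-6.4  2.7]
bar 0
pale 865 (array([ 495.2, -168.8]), -9.01, array([29.1, 22.6])) z 29.5 slopes deg x,y [-0.3  7.2]
t 6.88 tcp [ 505.4 -160.1   50. ] rpy [ 1.7999e+02 -3.0000e-02  1.7307e+02] F [ 0.62 -0.4  -1.53] gap 19.1
turn [ 0.     -0.0001  0.    ] shift [-0.012  0.003 -0.019]
```

View pics/w2.png

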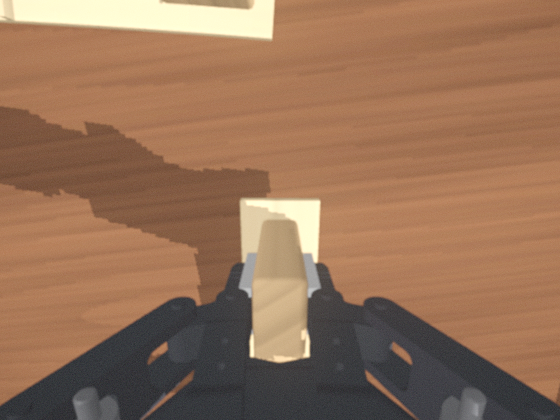

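The wrist view shows the grip held at (280,290), with the bar hidden behind the gripper. I'll check with the scene camera.

```bash
python3 bar.py scene 639 -186 25 60 s2
```

```text
bar 1056 (array([ 643.3, -189.6]), 81.26, array([130.4,  41.1])) z 40.0 slopes deg x,y [-3.6  0.5]
pale 813 (array([ 546.7, -166.8]), -7.98, array([129.7,  45.9])) z 28.4 slopes deg x,y [0.  0.5]
```

View pics/s2.png

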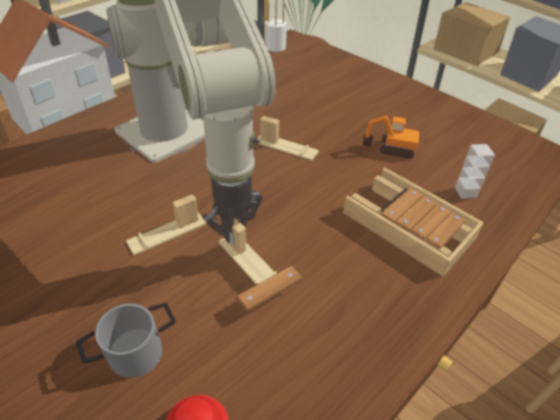

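The paddle is level (blade slope about 0°) with the bar riding on it, and it is clear of everything. Next I lift, turn, and carry at a gentle pace.

```bash
python3 -m jog '[[[0,0,-0.05,0,0,-0.002,0],[0,0,-0.1,0,0,-0.0035,0],[0,0,-0.15,0,0,-0.004,0],[0,0,-0.2,0,0,-0.004,0],[0,0,-0.2,0,0,-0.004,0],[0,0,-0.15,0,0,-0.003,0],[0,0,-0.05,0,0,-0.001,0],[0,0,0,0,0,0,0]]]'
python3 -m jog '[[[0.02,0.1,0,0,0,0,0],[0.03,0.2,0,0,0,0,0],[0.03,0.3,0,0,0,0,0],[0.03,0.4,0,0,0,0,0],[0.03,0.5,0,0,0,0,0],[0.03,0.6,0,0,0,0,0],[0.03,0.6,0,0,0,0,0],[0.03,0.6,0,0,0,0,0],[0.03,0.6,0,0,0,0,0],[0.03,0.6,0,0,0,0,0],[0.03,0.6,0,0,0,0,0],[0.03,0.6,0,0,0,0,0]]]'
python3 -m jog '[[[0.02,0.5,0,0,0,0,0],[0.01,0.4,0,0,0,0,0],[0,0.3,0,0,0,0,0],[0,0.2,0,0,0,0,0],[0,0.1,0,0,0,0,0],[0,0,0,0,0,0,0],[0,0,0,0,0,0,0]]]'
python3 plan.py 480.9 200.7 95 180.78
for c in scene top; do python3 bar.py $c 617 192 76 110 ${c}3; done
```

```text
time: 7.92
tool_pos: [505.6, -160.2, 95.4]
tcp_rot: [-180.0, 0.0, -179.2]
ft_force: [0.6, 0.6, -1.7]
finger_gap: 19.0
time: 9.43
tool_pos: [483.3, 126.7, 95.4]
tcp_rot: [180.0, 0.0, -179.1]
ft_force: [0.9, 1.2, -2.4]
finger_gap: 19.1
time: 10.3
tool_pos: [481.6, 199.1, 95.2]
tcp_rot: [-180.0, -0.0, -179.2]
ft_force: [-0.1, -0.3, -1.5]
finger_gap: 18.9
t 10.3 tcp [481.6 199.1  95.2] rpy [-1.7999e+02 -1.0000e-02 -1.7922e+02] F [-0.07 -0.28 -1.45] gap 18.9
turn [-0. -0. -0.] shift [0.013 0.032 0.005]
bar 599 (array([621.6, 185.1]), 89.47, array([139.3,  41.2])) z 85.6 slopes deg x,y [-3.6  0.7]
pale 594 (array([526.2, 194.5]), 5.15, array([140.3,  55.8])) z 74.1 slopes deg x,y [0.3 2.2]
bar 830 (array([614.9, 190.5]), 88.77, array([131.2,  38.2])) z 86.8 slopes deg x,y [1.8 0.1]
pale 624 (array([554.5, 199.7]), 3.65, array([90.8, 43.8])) z 75.4 slopes deg x,y [1.1 0.5]
```

The top view puts the bar at (615, 190.5), about level, 10 mm short of the place and 2 mm right of the middle line. I'll correct by 1.5 mm and lower.

```bash
python3 -m jog '[[[0,0.03,0.05,0,0,0,0],[0,0,0.1,0,0,0,0],[0,0,0.12,0,0,0,0],[0,0,0.12,0,0,0,0],[0,0,0.1,0,0,0,0],[0,0,0.06,0,0,0,0],[0,0,0.05,0,0,0,0],[0,0,0.05,0,0,0,0],[0,0,0.04,0,0,0,0],[0,0,0.03,0,0,0,0],[0,0,0.03,0,0,0,0],[0,0,0.02,0,0,0,0]]]'
python3 -m jog '[[[0,0,0,0,0,0,0],[0,0,0,0,0,0,0]]]'
python3 plan.py 480.9 200.7 56.5 180.78
for c in top scene; do python3 bar.py $c 615 192 46 60 ${c}4; done
python3 - <<'E'
import cv2,numpy as np
a=cv2.imread("pics/top4.png")[40:240,110:310];b=cv2.imread("pics/scene4.png")[120:320,300:500]
cv2.imwrite("pics/c4.png",np.hstack([cv2.resize(x,(400,400),interpolation=cv2.INTER_CUBIC) for x in(a,b)]))
E
```

```text
time: 11.9
tool_pos: [481.6, 201.1, 56.8]
tcp_rot: [180.0, 0.0, -179.2]
ft_force: [-0.5, -0.0, -1.6]
finger_gap: 18.7
time: 12.15
tool_pos: [481.6, 201.1, 56.9]
tcp_rot: [180.0, 0.0, -179.2]
ft_force: [-1.0, 0.6, -0.7]
finger_gap: 19.1
t 12.15 tcp [481.6 201.1  56.9] rpy [ 1.800e+02  1.000e-02 -1.792e+02] F [-1.02  0.6  -0.75] gap 19.1
turn [0.     0.     0.0001] shift [ 0.013 -0.007  0.008]
bar 715 (array([615.3, 191.8]), 88.84, array([127.1,  37.2])) z 51.3 slopes deg x,y [ 0.3 -0. ]
pale 590 (array([555.6, 202.4]), 3.58, array([91.6, 45.5])) z 37.0 slopes deg x,y [1.4 0. ]
bar 509 (array([620.7, 189.9]), 89.18, array([133.7,  38.3])) z 50.0 slopes deg x,y [-0.8  0.1]
pale 596 (array([525.2, 210.1]), 0.87, array([139.9,  74. ])) z 35.8 slopes deg x,y [0.7 0.5]
```

View pics/c4.png

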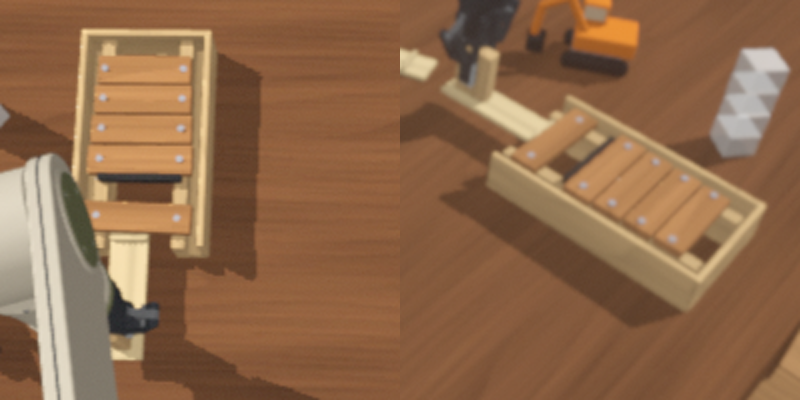

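The crop shows the bar level across both rails (top at 51.3 mm), with the dark buffer edge still about 27 mm ahead of it. The lip is a few mm behind the bar. Pushing forward.

```bash
python3 -m jog '[[[-0.02,0,0,0,0,0,0],[-0.04,0,0,0,0,0,0],[-0.06,0,0,0,0,0,0],[-0.06,0,0,0,0,0,0],[-0.06,0,0,0,0,0,0],[-0.06,0,0,0,0,0,0],[-0.05,0,0,0,0,0,0],[-0.04,0,0,0,0,0,0],[-0.03,0,0,0,0,0,0],[-0.02,0,0,0,0,0,0],[0,0,0,0,0,0,0]]]'
python3 -m jog '[[[-0.02,0,0,0,0,0,0],[-0.02,0,0,0,0,0,0],[0,0,0,0,0,0,0]]]'
python3 bar.py top 632 192 46 60 top5
python3 - <<'E'
from h import *
from bench import snapshot
c=camera_params("top"); p,d=snapshot("top"); W,n=world(d,c); P=onplane(n,c,46)
h=cv2.cvtColor(p,cv2.COLOR_RGB2HSV)
for u in(172,178,184): print(u,[(v,int(h[v,u,2]),round(float(P[v,u,0])),round(float(W[v,u,2]))) for v in range(122,150)])
E
```

```text
time: 13.62
tool_pos: [503.6, 201.4, 56.8]
tcp_rot: [180.0, 0.0, -179.2]
ft_force: [0.1, 0.2, -2.8]
finger_gap: 19.2
time: 14.0
tool_pos: [505.6, 201.4, 56.8]
tcp_rot: [-180.0, 0.0, -179.2]
ft_force: [-0.2, -0.5, -1.8]
finger_gap: 18.7
bar 674 (array([635.1, 187.5]), -88.64, array([117.7,  37.1])) z 51.3 slopes deg x,y [0.1 0.1]
pale 530 (array([578.8, 202.9]), 1.37, array([83.7, 45.9])) z 36.9 slopes deg x,y [ 2.3 -0.6]
172 [(122, 209, 683, 54), (123, 207, 680, 52), (124, 197, 678, 52), (125, 190, 675, 50), (126, 144, 673, 50), (127, 78, 670, 51), (128, 62, 668, 53), (129, 59, 665, 51), (130, 51, 662, 46), (131, 82, 660, 40), (132, 135, 657, 4), (133, 187, 655, 55), (134, 185, 652, 52), (135, 185, 650, 50), (136, 188, 647, 54), (137, 194, 645, 51), (138, 198, 643, 50), (139, 199, 640, 55), (140, 202, 638, 49), (141, 205, 635, 51), (142, 204, 633, 55), (143, 206, 630, 53), (144, 210, 628, 50), (145, 210, 625, 52), (146, 202, 623, 49), (147, 159, 620, 51), (148, 174, 618, 43), (149, 182, 615, 43)]
178 [(122, 208, 683, 51), (123, 209, 680, 53), (124, 204, 678, 56), (125, 190, 675, 55),
[... 387 characters left out ...]
, 53), (145, 209, 625, 52), (146, 199, 623, 51), (147, 153, 621, 50), (148, 162, 618, 44), (149, 180, 616, 44)]
184 [(122, 208, 683, 49), (123, 212, 681, 50), (124, 204, 678, 52), (125, 189, 676, 52), (126, 147, 673, 49), (127, 78, 671, 54), (128, 65, 668, 49), (129, 60, 666, 50), (130, 45, 663, 47), (131, 71, 661, 39), (132, 122, 658, 1), (133, 167, 656, 50), (134, 184, 653, 49), (135, 185, 651, 52), (136, 190, 648, 50), (137, 195, 646, 51), (138, 197, 643, 52), (139, 200, 641, 52), (140, 203, 638, 54), (141, 205, 636, 1016), (142, 204, 633, 51), (143, 205, 631, 53), (144, 208, 628, 50), (145, 205, 626, 54), (146, 195, 623, 52), (147, 152, 621, 50), (148, 136, 618, 42), (149, 147, 616, 31)]
```

```bash
f() { python3 plan.py 505.6 201.4 56.8 180.78 | head -1; }
python3 -m jog '[[[-0.02,0,0,0,0,0,0],[-0.02,0,0,0,0,0,0],[-0.01,0,0,0,0,0,0],[0,0,0,0,0,0,0]]]' >/dev/null; f
python3 -m jog '[[[-0.01,0,0,0,0,0,0],[0,0,0,0,0,0,0]]]'>/dev/null; f
python3 -m jog '[[[-0.01,0,0,0,0,0,0],[0,0,0,0,0,0,0]]]'>/dev/null; f
python3 -m jog '[[[-0.01,0,0,0,0,0,0],[0,0,0,0,0,0,0]]]'>/dev/null; f
```

```text
t 14.6 tcp [508.1 201.4  56.8] rpy [-1.800e+02  1.000e-02 -1.792e+02] F [ 0.9  -0.75 -1.82] gap 19.2
t 14.85 tcp [508.5 201.4  56.8] rpy [-180.      0.   -179.19] F [-0.18  0.64 -0.85] gap 19.4
t 15.1 tcp [509.  201.5  56.8] rpy [ 180.     -0.   -179.19] F [ 0.29 -0.25 -1.5 ] gap 19.3
t 15.35 tcp [509.5 201.4  56.8] rpy [-180.      0.   -179.19] F [-0.78  0.29 -1.26] gap 18.7
```

```bash
f() { python3 plan.py 505.6 201.4 56.8 180.78 | head -1; }
python3 -m jog '[[[-0.01,0,0,0,0,0,0],[0,0,0,0,0,0,0]]]' >/dev/null; f
python3 -m jog '[[[-0.01,0,0,0,0,0,0],[0,0,0,0,0,0,0]]]'>/dev/null; f
python3 -m jog '[[[-0.01,0,0,0,0,0,0],[0,0,0,0,0,0,0]]]'>/dev/null; f
python3 -m jog '[[[-0.006,0,0,0,0,0,0],[0,0,0,0,0,0,0]]]'>/dev/null; f
```

```text
t 15.6 tcp [510.  201.5  56.8] rpy [-180.      0.   -179.19] F [-0.52  0.35 -0.07] gap 19.1
t 15.85 tcp [510.5 201.5  56.8] rpy [-180.      0.   -179.19] F [-0.21  0.55 -2.22] gap 19.2
t 16.1 tcp [511.  201.5  56.8] rpy [-180.      0.   -179.19] F [ 0.33  0.58 -1.49] gap 19.3
t 16.35 tcp [511.3 201.5  56.8] rpy [-180.      0.   -179.19] F [-0.9   0.69 -1.23] gap 19.2
```

```bash
f() { python3 plan.py 505.6 201.4 56.8 180.78 | head -1; python3 -c "
from bench import telemetry as t;import sys;sys.exit(t.sense()['ft_force'][0]<-2)"; }
python3 -m jog '[[[-0.01,0,0,0,0,0,0],[0,0,0,0,0,0,0]]]' >/dev/null; f &&
python3 -m jog '[[[-0.01,0,0,0,0,0,0],[0,0,0,0,0,0,0]]]'>/dev/null && f &&
python3 -m jog '[[[-0.01,0,0,0,0,0,0],[0,0,0,0,0,0,0]]]'>/dev/null && f &&
python3 -m jog '[[[-0.01,0,0,0,0,0,0],[0,0,0,0,0,0,0]]]'>/dev/null && f &&
python3 -m jog '[[[-0.01,0,0,0,0,0,0],[0,0,0,0,0,0,0]]]'>/dev/null && f &&
python3 -m jog '[[[-0.01,0,0,0,0,0,0],[0,0,0,0,0,0,0]]]'>/dev/null && f &&
python3 -m jog '[[[-0.01,0,0,0,0,0,0],[0,0,0,0,0,0,0]]]'>/dev/null && f &&
python3 -m jog '[[[-0.01,0,0,0,0,0,0],[0,0,0,0,0,0,0]]]'>/dev/null && f
```

```text
t 16.6 tcp [511.8 201.5  56.8] rpy [-180.     0.  -179.2] F [ 0.97 -0.12 -2.81] gap 19.3False
```

```bash
f() { python3 plan.py 505.6 201.4 56.8 180.78 | head -1; python3 -c "
from bench import telemetry as t;import sys;sys.exit(int(t.sense()['ft_force'][0]<-2))"; }
python3 -m jog '[[[-0.01,0,0,0,0,0,0],[0,0,0,0,0,0,0]]]' >/dev/null; f &&
python3 -m jog '[[[-0.01,0,0,0,0,0,0],[0,0,0,0,0,0,0]]]'>/dev/null && f &&
python3 -m jog '[[[-0.01,0,0,0,0,0,0],[0,0,0,0,0,0,0]]]'>/dev/null && f &&
python3 -m jog '[[[-0.01,0,0,0,0,0,0],[0,0,0,0,0,0,0]]]'>/dev/null && f &&
python3 -m jog '[[[-0.01,0,0,0,0,0,0],[0,0,0,0,0,0,0]]]'>/dev/null && f &&
python3 -m jog '[[[-0.01,0,0,0,0,0,0],[0,0,0,0,0,0,0]]]'>/dev/null && f &&
python3 -m jog '[[[-0.01,0,0,0,0,0,0],[0,0,0,0,0,0,0]]]'>/dev/null && f &&
python3 -m jog '[[[-0.01,0,0,0,0,0,0],[0,0,0,0,0,0,0]]]'>/dev/null && f
```

```text
t 16.85 tcp [512.3 201.5  56.8] rpy [ 180.      0.   -179.19] F [-0.26  0.38 -1.36] gap 19.3
t 17.1 tcp [512.9 201.5  56.8] rpy [ 1.8000e+02  1.0000e-02 -1.7919e+02] F [-1.05  1.03 -1.47] gap 18.9
t 17.35 tcp [513.1 201.5  56.7] rpy [-1.8000e+02 -3.0000e-02 -1.7919e+02] F [-2.28  0.13 -0.31] gap 18.8
```

Contact. Pressing in finer steps.

```bash
f() { python3 plan.py 505.6 201.4 56.8 180.78 | head -1; python3 -c "
from bench import telemetry as t;import sys;sys.exit(int(t.sense()['ft_force'][0]<-5.5))"; }
f; python3 -m jog '[[[-0.004,0,0,0,0,0,0],[0,0,0,0,0,0,0]]]' >/dev/null; f &&
python3 -m jog '[[[-0.004,0,0,0,0,0,0],[0,0,0,0,0,0,0]]]'>/dev/null && f &&
python3 -m jog '[[[-0.004,0,0,0,0,0,0],[0,0,0,0,0,0,0]]]'>/dev/null && f &&
python3 -m jog '[[[-0.004,0,0,0,0,0,0],[0,0,0,0,0,0,0]]]'>/dev/null && f
```

```text
t 17.35 tcp [513.1 201.5  56.7] rpy [-1.8000e+02 -3.0000e-02 -1.7919e+02] F [-2.28  0.13 -0.31] gap 18.8
t 17.6 tcp [513.1 201.5  56.7] rpy [-1.7999e+02 -4.0000e-02 -1.7919e+02] F [-4.09 -1.12  0.71] gap 18.8
t 17.85 tcp [513.3 201.5  56.7] rpy [-1.7999e+02 -5.0000e-02 -1.7919e+02] F [-4.66 -0.03  0.23] gap 18.9
t 18.1 tcp [513.3 201.5  56.7] rpy [-1.7999e+02 -7.0000e-02 -1.7919e+02] F [-6.19 -0.38  1.61] gap 19.0
```

```bash
f() { python3 plan.py 505.6 201.4 56.8 180.78 | head -1; }
python3 -m jog '[[[-0.004,0,0,0,0,0,0],[0,0,0,0,0,0,0]]]' >/dev/null; f
python3 -m jog '[[[-0.002,0,0,0,0,0,0],[0,0,0,0,0,0,0],[0,0,0,0,0,0,0]]]' >/dev/null; f
python3 -m jog '[[[0,0,0,0,0,0,0],[0,0,0,0,0,0,0]]]' >/dev/null; f
python3 -m jog '[[[0,0,0,0,0,0,0],[0,0,0,0,0,0,0]]]' >/dev/null; f
python3 bar.py top 641 192 46 60 top6;python3 bar.py scene 641 192 46 60 scene6; python3 plan.py 505.6 201.4 56.8 180.78 | head -1
```

```text
t 18.35 tcp [513.3 201.5  56.6] rpy [-1.7998e+02 -9.0000e-02 -1.7919e+02] F [-6.38 -0.71  2.13] gap 19.1
t 18.73 tcp [513.3 201.5  56.6] rpy [-1.7998e+02 -1.0000e-01 -1.7919e+02] F [-7.1  -0.42  2.55] gap 19.2
t 18.98 tcp [513.3 201.5  56.6] rpy [-1.7998e+02 -1.0000e-01 -1.7919e+02] F [-7.61 -1.16  2.81] gap 19.3
t 19.23 tcp [513.3 201.5  56.6] rpy [-1.7998e+02 -1.0000e-01 -1.7918e+02] F [-7.11 -0.82  3.17] gap 19.5
bar 780 (array([695. , 194.1]), -88.65, array([125.4,  53. ])) z 51.4 slopes deg x,y [ 0.1 -0.1]
pale 518 (array([587.4, 203.3]), 1.37, array([81.5, 46.4])) z 36.7 slopes deg x,y [ 1.9 -0.2]
bar 538 (array([695.7, 191.6]), -89.11, array([128.4,  48.1])) z 50.2 slopes deg x,y [-0.1  0.2]
pale 674 (array([552.5, 211.7]), 1.13, array([141.6,  76.2])) z 35.6 slopes deg x,y [-0.2  1.4]
t 19.32 tcp [513.3 201.5  56.6] rpy [-1.7998e+02 -1.0000e-01 -1.7919e+02] F [-7.41 -0.23  3.29] gap 19.0
```

Pressed at about 7 N for over a second. Now I ease off, dip 2 mm and draw the paddle straight out.

```bash
python3 -m jog '[[[0,0,0,0,0,0,0],[0,0,0,0,0,0,0],[0.01,0,0,0,0,0,0],[0.015,0,0,0,0,0,0],[0.02,0,0.02,0,0,0,0],[0.04,0,0.02,0,0,0,0],[0.06,0,0,0,0,0,0],[0,0,0,0,0,0,0]]]'
python3 bar.py top 641 192 46 60 top7
python3 -m jog '[[[0.05,0,0,0,0,0,0],[0.1,0,0,0,0,0,0],[0.15,0,0,0,0,0,0],[0.2,0,0,0,0,0,0],[0.25,0,0,0,0,0,0],[0.3,0,0,0,0,0,0],[0.3,0,0,0,0,0,0],[0.25,0,0,0,0,0,0],[0.15,0,0,0,0,0,0],[0.1,0,0,0,0,0,0],[0,0,0,0,0,0,0]]]'
python3 plan.py 430 10 28 180.78
```

```text
time: 20.32
tool_pos: [506.7, 201.5, 54.8]
tcp_rot: [180.0, 0.0, -179.2]
ft_force: [0.1, -0.0, -2.1]
finger_gap: 19.4
bar 799 (array([693.7, 194. ]), -88.65, array([125.2,  50.5])) z 51.5 slopes deg x,y [-0.6  0.1]
pale 565 (array([581.7, 203.4]), 1.37, array([88.9, 46.3])) z 35.2 slopes deg x,y [ 1.4 -0.3]
time: 21.75
tool_pos: [414.4, 200.2, 54.9]
tcp_rot: [180.0, 0.0, -179.2]
ft_force: [1.3, 0.3, -1.7]
finger_gap: 18.8
t 21.75 tcp [414.4 200.2  54.9] rpy [ 1.8000e+02  1.0000e-02 -1.7919e+02] F [ 1.28  0.28 -1.66] gap 18.8
turn [0.     0.     0.0001] shift [-0.261 -3.807  0.538]
```

```bash
python3 -m jog '[[[-0.02,-0.15,0,0,0,0,0],[-0.03,-0.35,0,0,0,0,0],[-0.03,-0.5,0,0,0,0,0],[-0.03,-0.5,0,0,0,0,0],[-0.03,-0.5,0,0,0,0,0],[-0.03,-0.5,0,0,0,0,0],[-0.03,-0.5,0,0,0,0,0],[-0.03,-0.4,0,0,0,0,0],[-0.02,-0.25,0,0,0,0,0],[-0.01,-0.15,0,0,0,0,0],[0,0,0,0,0,0,0]]]'
python3 plan.py 430 10 26 180.78
python3 - <<'E'
from look import *
c=camera_params("top"); p,d=snapshot("top"); W,n=world(d,c); Z=W[...,2]; P=onplane(n,c,52)
h=cv2.cvtColor(p,cv2.COLOR_RGB2HSV)
m=(P[...,0]>600)&(P[...,0]<668)&(abs(P[...,1]-193)<69)&(h[...,1]>105)&(h[...,2]>165)&(Z>46)&(Z<58)
go(c,W,n,"bar",m,52)
for u in(170,180,190): print(u,[(v,int(h[v,u,2])) for v in range(122,150)])
print("blade",end=" "); go(c,W,n,"pale",(Z>25)&(Z<45)&(np.hypot(P[...,0]-480,P[...,1]-10)<120)&(h[...,1]<105)&(h[...,2]>150))
cv2.imwrite("pics/top8.png",cv2.resize(p[40:240,110:310,::-1],(600,600),interpolation=2))
E
```

```text
time: 23.12
tool_pos: [430.2, 10.1, 54.8]
tcp_rot: [180.0, -0.0, -179.2]
ft_force: [-0.0, -0.5, -1.2]
finger_gap: 19.1
t 23.12 tcp [430.2  10.1  54.8] rpy [ 179.99   -0.   -179.23] F [-0.01 -0.5  -1.18] gap 19.1
turn [ 0. -0. -0.] shift [ 0.004 -0.002  0.575]
bar 720 (array([643.4, 193.7]), -88.65, array([129.7,  34.7])) z 51.5 slopes deg x,y [-0.6  0.1]
170 [(122, 217), (123, 215), (124, 207), (125, 201), (126, 152), (127, 82), (128, 69), (129, 106), (130, 167), (131, 190), (132, 193), (133, 197), (134, 203), (135, 206), (136, 206), (137, 211), (138, 213), (139, 213), (140, 214), (141, 218), (142, 218), (143, 210), (144, 152), (145, 117), (146, 103), (147, 106), (148, 107), (149, 107)]
180 [(122, 217), (123, 218), (124, 212), (125, 199), (126, 153), (127, 85), (128, 70), (129, 105), (130, 166), (131, 192), (132, 194), (133, 196), (134, 203), (135, 205), (136, 206), (137, 211), (138, 212), (139, 211), (140, 212), (141, 217), (142, 217), (143, 206), (144, 151), (145, 115), (146, 103), (147, 106), (148, 108), (149, 105)]
190 [(122, 218), (123, 218), (124, 213), (125, 197), (126, 158), (127, 86), (128, 72), (129, 118), (130, 180), (131, 194), (132, 194), (133, 197), (134, 202), (135, 206), (136, 206), (137, 210), (138, 212), (139, 212), (140, 211), (141, 213), (142, 208), (143, 202), (144, 158), (145, 115), (146, 105), (147, 105), (148, 107), (149, 106)]
blade pale 68 (array([402.9,  14.6]), -88.56, array([37.1, 11.6])) z 34.8 slopes deg x,y [-1.4 -0.4]
```

View pics/top8.png

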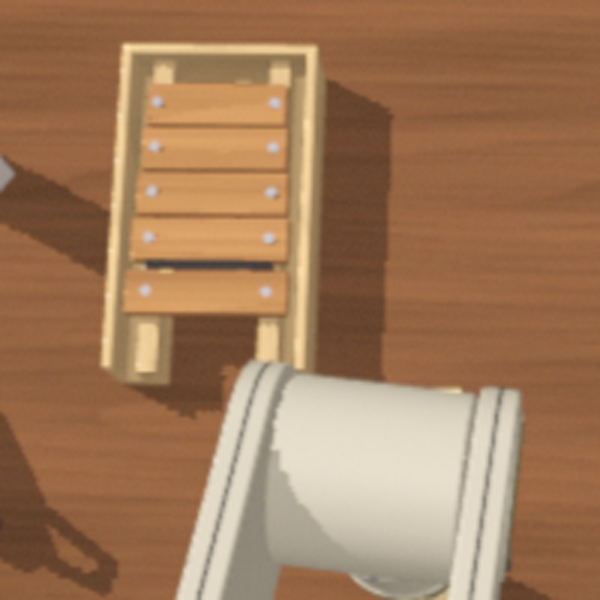

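The crop shows the bar square on the rails at (205,292), snug against the dark buffer: +18 mm along and +1 mm off the middle. Laying the paddle down.

```bash
python3 -m jog '[[[0,0,0.05,0,0,0,0],[0,0,0.1,0,0,0,0],[0,0,0.12,0,0,0,0],[0,0,0.12,0,0,0,0],[0,0,0.08,0,0,0,0],[0,0,0.05,0,0,0,0],[0,0,0.03,0,0,0,0],[0,0,0.015,0,0,0,0],[0,0,0.01,0,0,0,0],[0,0,0,0,0,0,0]]]'
python3 -m jog '[[[0,0,0.005,0,0,0,0],[0,0,0,0,0,0,0],[0,0,0,0,0,0,0]]]'
```

```text
time: 24.42
tool_pos: [430.2, 10.3, 26.1]
tcp_rot: [-180.0, 0.0, -179.2]
ft_force: [1.0, 0.5, -1.0]
finger_gap: 19.1
time: 24.8
tool_pos: [430.1, 10.3, 25.8]
tcp_rot: [180.0, 0.0, -179.2]
ft_force: [-0.0, 0.7, -2.0]
finger_gap: 19.2
```

```bash
python3 -m jog '[[[0,0,0.006,0,0,0,0],[0,0,0,0,0,0,0],[0,0,0,0,0,0,0]]]' | grep -E "tool_pos|force"
python3 -m jog '[[[0,0,0.006,0,0,0,0],[0,0,0,0,0,0,0],[0,0,0,0,0,0,0]]]'| grep -E "tool_pos|force"
```

```text
tool_pos: [430.1, 10.3, 25.5]
ft_force: [-0.7, 0.1, -1.6]
tool_pos: [430.1, 10.3, 25.4]
ft_force: [-4.2, 0.2, 5.1]
```

Bench contact. Releasing and going straight up.

```bash
python3 -m jog '[[[0,0,0,0,0,0,0.25],[0,0,0,0,0,0,0.3],[0,0,0,0,0,0,0.45],[0,0,0,0,0,0,0.7],[0,0,0,0,0,0,1],[0,0,0,0,0,0,1],[0,0,0,0,0,0,1],[0,0,0,0,0,0,1]]]'
python3 -m jog '[[[0,0,-0.1,0,0,0,1],[0,0,-0.3,0,0,0,1],[0,0,-0.6,0,0,0,1],[0,0,-0.8,0,0,0,1],[0,0,-0.8,0,0,0,1],[0,0,-0.8,0,0,0,1],[0,0,-0.4,0,0,0,1],[0,0,0,0,0,0,1]]]'
python3 -m jog '[[[0,-0.8,0,0,0,0,1],[0,-0.9,0,0,0,0,1],[0,-0.9,0,0,0,0,1],[0,-0.9,0,0,0,0,1],[0,-0.9,0,0,0,0,1],[0,-0.9,0,0,0,0,1],[0,0,0,0,0,0,1],[0,0,0,0,0,0,1]]]'
python3 - <<'E'
from look import *
c=camera_params("top"); p,d=snapshot("top"); W,n=world(d,c); Z=W[...,2]; P=onplane(n,c,52)
h=cv2.cvtColor(p,cv2.COLOR_RGB2HSV)
m=(P[...,0]>600)&(P[...,0]<668)&(abs(P[...,1]-193)<69)&(h[...,1]>105)&(h[...,2]>165)&(Z>46)&(Z<58)
go(c,W,n,"bar",m,52); P=onplane(n,c,6)
near=np.hypot(P[...,0]-480,P[...,1]-10)<120
go(c,W,n,"blade",near&(Z>1)&(Z<14)&(h[...,1]<105)&(h[...,2]>150)); go(c,W,n,"grip",near&(Z>66)&(Z<86)&(h[...,2]>150))
cv2.imwrite("pics/top9.png",p[:,:,::-1])
E
```

```text
time: 26.55
tool_pos: [430.1, 10.3, 25.2]
tcp_rot: [180.0, -0.0, -179.2]
ft_force: [0.3, 0.2, 0.2]
finger_gap: 85.4
time: 27.55
tool_pos: [431.5, 10.2, 218.2]
tcp_rot: [-180.0, 0.3, -179.2]
ft_force: [0.2, -0.7, -0.3]
finger_gap: 85.5
time: 28.55
tool_pos: [433.3, -254.0, 214.1]
tcp_rot: [179.9, -0.1, -179.2]
ft_force: [-0.0, 0.3, -0.0]
finger_gap: 85.4
bar 697 (array([643.4, 193.7]), -88.65, array([129.4,  34.7])) z 51.3 slopes deg x,y [-1.1  0.1]
blade 1040 (array([485.5,  11.2]), 0.8, array([177.1,  46.6])) z 5.6 slopes deg x,y [0.  0.6]
grip 198 (array([430.9,  11.7]), 1.96, array([47.4, 20.1])) z 75.4 slopes deg x,y [1.  4.6]
```

View pics/top9.png

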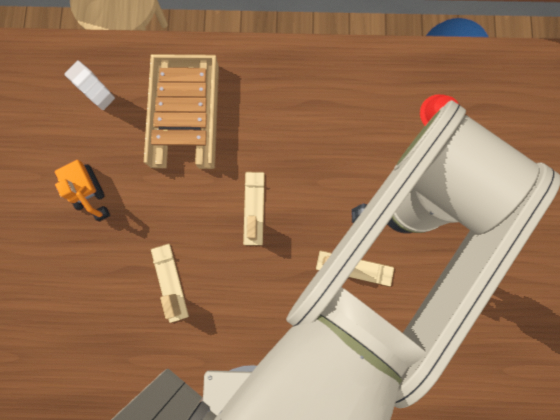

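The picture shows the bar in the row at (180,137) and the paddle flat and free at (254,208). The other toys look unmoved.

```bash
python3 -c "
from bench import job; print(job.hand_in())"
```

```text
the job is handed in; nothing more can be done
None
```

The bar is seated against the row's buffer, the paddle lies released on the bench, and I handed the job in at about 28.6 s. The hand-in gives no verdict.

I lifted the farthest paddle by its grip with the bar riding level and lowered the bar onto the rails. Then I slid it in with the lip until it met the buffer and pressed at about 7 N for over a second. The wrist sensor peaked at 7.6 N in the readings I took. I drew the paddle straight out and laid it down well away from the xylophone.

What the last pictures and readings showed:
- **Bar:** about +18 mm along the rails, about 1 mm off the middle line and square to within about 1°. Its top is at 51.3 mm, so its centre is about 45 mm high. It did not move when the paddle was put down.
- **Paddle:** flat, with the blade top at 5.6 mm and no slope beyond measurement noise. The lip is about 210 mm from the bar's centre.
- **Other toys:** they look unmoved in the top view, except the pot, which the arm hid in the last picture.

- **Readings that disagreed:**
  - The top-view depth fit gave the bar a slope of about 1°. I put this down to depth noise, because an earlier fit with the bar on the rails gave 0.3°.
  - The scene camera's bar positions ran 4–6 mm too far forward because its mask included the bar's front face, so I used the top view instead.

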